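Fill the tin of cupboard knobs

ROBOT

A 6-joint arm with a two-finger parallel gripper is mounted at the origin on the work surface. World frame = base frame: x ahead of the robot, y to its left, z up, the work surface at z = 0. Lengths are in mm, angles in rad, forces in N, time in s.
With the tool pointing down it reaches from about 275 to 1000 mm from the base axis. Payload 8.4 kg.
Tool frame: the origin (TCP) lies on the centre line of the jaws, within the pads' length; the fingertips stand 14 mm ahead of it and the grasp point (between the pads) lies 5 mm behind it; z points along the fingers, y is the line along which they close (so a half turn about z gives the same grasp; the last joint's range is limited). The gripper opens to 85 mm and grips with 20 to 120 N. Pads are 22 mm wide; open, the fingers measure 114 mm over their backs; the gripper's body (76 mm by 85 mm) begins 54 mm behind the grasp point. The pads swing forward as they close: fully open they stand 13 mm farther back than shut.
Start: joints at [-1.245, 0.353, 1.633, -0, 1.155, -0.002], TCP at [201.224, -591.724, 245.281] pointing down, gripper open.
Joint ranges: [-2.63, 2.63], [-0.92, 2.1], [0.06, 2.66], [-1.3, 4.44], [0, 2.69], [-3.02, 3.02]. Speed limits (rad/s): [2.22, 2.22, 2.79, 3.14, 3.14, 3.14].

INTERFACE

Orientations are given as [roll, pitch, yaw] about the fixed x, y, z axes, in that order (R = Rz(yaw) Ry(pitch) Rx(roll)).
In Python, from rig import r gives the robot as it stands.
- The arm moves only by the tool step_arm, never from a script. Its argument "plan" is text: rows parted by semicolons, each of 7 numbers parted by spaces: the turn, a rotation vector about the world's x, y, z in degrees, then the shift along the world's x, y, z in mm, then the closure in counts, from 0 (fully open) to 255 (shut). In form: rx ry rz x y z hand; .... A call has 1 to 8 rows; each row is the pose to reach, as a shift and turn from the pose commanded when the call began; what a row does not reach only later rows make up. A row lasts 1/10 s, in which the tool goes at most 50 mm and 8.59 degrees, less where a joint would pass 70% of its speed; a pose out of reach is approached as far as the arm can. A call with a gripper value outside its range is refused whole. The fingers move at their own pace and stop on an object; "force" is the grip in N (left out, the last holds). Time passes only in rows, so rows that repeat a pose let the fingers close. It gives the time, the measured TCP pose, the force, the opening and the grip force at its end, in the units of the state.
- r.sense(): the state, without advancing time (a new reading comes with each control period).
- r.grab_frame(name): name is "scene" or "top" or "wrist"; returns (picture, depth): 420x560x3 uint8, red, green, blue; 420x560 float32, mm along the optical axis (not along the pixel's ray), 0 where there is no reading.
- r.get_calibration(name): a dict with "K" (3x3 intrinsics, pixels), "world_from_camera" (4x4, takes a point from camera to world coordinates). Camera axes: x right, y down, z forward; pixel columns grow to the right and rows downward; lengths in mm; the calibration is good to about 2 mm. The wrist camera is an equidistant fisheye: a pixel r from the principal point sees the ray r / f radians off the axis. A picture is of the moment at which its call begins: read the wrist's pose just before it. get_calibration takes no time and is no camera call; for the wrist camera it gives the pose at the moment of the call.
- r.sign_off(): hands the job in; it is judged then, once.
The state is a dict: "clock": time; "qpos": joint angles; "qvel": joint speeds; "joint_efforts": joint torques, N m; "eef_pos": TCP position; "tcp_rot": TCP orientation; "contact_force": force on the tool from outside, world axes, zero at the start; "wrist_torque": the same for the moment, N m; "opening": opening from 0.0 (shut) to 1.0 (fully open); "grasp_force": force on a finger pad.
Only numpy, scipy, OpenCV 4.12 (cv2) and the standard library are available. Lean on these libraries where they do the work, as an engineer would, in place of code of your own. Each camera call takes 0.05 s, during which the arm holds its last target. There are 200 camera calls.

TASK

In the drawer stands a shallow round tin packed with brass cupboard knobs, one in the middle and six places around it, of which two are empty. Take the two loose knobs of that same size, not the larger or the smaller one, and put one upright into each empty place, so that its plate lies flat on the tin's bottom between its neighbours. Let go of them.

Things in the scene. Friction and masses are not known exactly. Their poses are not given: they have to be found in the camera images.
- knob_1: Loose brass knob of the tin's size: round plate 52 mm across, 12 mm thick, rims rounded 3 mm; straight round grip 20 mm across from the plate's middle up to 54 mm above the underside. 0.15 to 0.3 kg. Stands grip up on the drawer floor, 8 mm above the table. Origin: centre of the underside, z up; yaw is meaningless. Wrong knobs near it: plate 72 mm (62 tall, grip 28) and 32 mm (34 tall, grip 14).
- knob_2: The other loose knob, the same in every way as knob_1, with its origin likewise; either knob may go in either gap. The other hardware lying in the drawer is under 20 mm tall; the drawer's sides stand 55 mm and the key rack on its far wall 100 mm above the table.
- gap_1 (a point): Empty place in the fixed tin: point on its inner floor (11 mm above the table) for the centre of a knob's underside; z up, tin's middle 58 mm along its -x. Tin: 178 mm inside, 184 outside, rim 17 mm above inner floor. Seven places, middle and six around, 58 mm apart (6 mm play between plates, 5 to wall). Five hold knobs like knob_1, upright, stuck fast, grips to 54 mm above that floor.
- gap_2 (a point): The other empty place in the tin, a point like gap_1 with parallel axes: also on the inner floor, 58 mm from the tin's middle, and 120 degrees counter-clockwise round the tin from gap_1 as seen from above, with one filled place between the two.
Not all that is in view belongs to the job. What is shaped like the knob_1 but red or turquoise is not meant.

How it is judged:
By the outcome, as a careful person would: the job done as asked, in the order asked, and still so for the second after the job is handed in, with the robot touching nothing.
It also fails if it takes over 46 s, if anything falls off the work surface, if the arm or the gripper's body presses on something with over 40 N, if the wrist force passes 120 N, or if a joint passes its speed limit or range.

## Working session

There is one attempt and no reset: what is moved stays moved. The work goes in short steps, Python scripts to look and compute and a tool call to move; the robot and the scene stay as the last step left them, time stands still between calls to the robot, and variables do not carry over. Pictures are saved under pics/ and viewed, at most 10 in all, crops included, and the job is handed in when it is done.

Besides the shell and the picture viewer there is one more tool, called after ">>>" as name(argument=value, ...), one argument or row to a line, values as JSON. step_arm: Moves the arm, as the interface text tells. Its arguments: {"type":"object","properties":{"plan":{"type":"string"},"force":{"type":"number"}},"required":["plan"]}

```bash
mkdir -p pics; ls; cat > h.py <<'E'
from rig import r
import numpy as np, cv2
def cloud(name,d,c):
    K=np.array(c["K"]);T=np.array(c["world_from_camera"])
    v,u=np.mgrid[:d.shape[0],:d.shape[1]]
    p=np.stack([(u-K[0,2])/K[0,0]*d,(v-K[1,2])/K[1,1]*d,d],-1)
    return p@T[:3,:3].T+T[:3,3]
E
python3 - <<'E'
from h import *
s=r.sense();print(s)
for n in("top","scene"):
    p,d=r.grab_frame(n);c=r.get_calibration(n)
    cv2.imwrite(f"pics/{n}.png",cv2.resize(p[:,:,::-1],(784,588),interpolation=cv2.INTER_CUBIC))
    np.savez(n,p=p,d=d,w=cloud(n,d,c)); print(np.array(c["world_from_camera"]).round(2),c["K"])
E
```

```text
pics
{'clock': 0.0, 'qpos': array([-1.24541072e+00,  3.53664630e-01,  1.63414174e+00, -5.93514724e-06,
        1.15522934e+00, -2.37519837e-03]), 'qvel': array([-1.12526272e-04, -3.54693749e-05,  9.51721796e-04, -1.78292471e-04,
       -1.16109262e-03, -2.28944112e-04]), 'joint_efforts': array([-2.03279618e-03, -6.05254698e+01, -3.42070091e+01, -3.29984587e-04,
        9.34099022e-03, -1.99955116e-05]), 'eef_pos': array([ 201.06462591, -591.27718157,  244.54813398]), 'tcp_rot': array([-3.14014959e+00,  1.99897465e-06,  3.27763212e-01]), 'contact_force': array([-0.75501564, -0.23969541, -0.21294324]), 'wrist_torque': array([-0.01753998,  0.02110602, -0.02897789]), 'grasp_force': 0.0, 'opening': 1.0012657606416318}
[[-2.00000e-02 -1.00000e+00  9.00000e-02  3.16930e+02]
 [-1.00000e+00  2.00000e-02  1.00000e-02 -1.74900e+02]
 [-1.00000e-02 -9.00000e-02 -1.00000e+00  1.28666e+03]
 [ 0.00000e+00  0.00000e+00  0.00000e+00  1.00000e+00]] [[503.40529739   0.         271.18335452]
 [  0.         503.40529739 212.45030105]
 [  0.           0.           1.        ]]
[[ 3.60000e-01  5.40000e-01 -7.60000e-01  1.21205e+03]
 [ 9.30000e-01 -2.20000e-01  2.80000e-01 -4.63220e+02]
 [-2.00000e-02 -8.10000e-01 -5.80000e-01  6.42110e+02]
 [ 0.00000e+00  0.00000e+00  0.00000e+00  1.00000e+00]] [[418.53961998   0.         276.61705228]
 [  0.         418.53961998 208.79185325]
 [  0.           0.           1.        ]]
```

View pics/top.png

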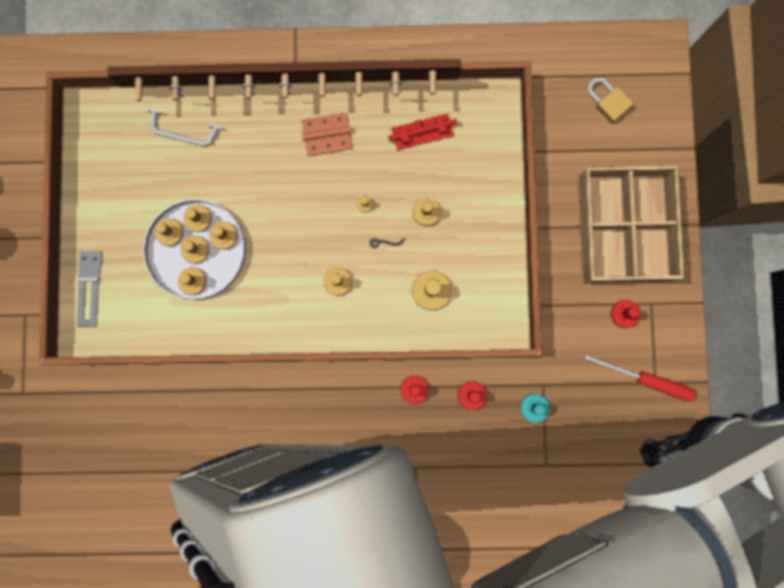

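The top view shows the tin at (195,249), with filled places at (197,216), (168,232), (223,234), (192,281) and the middle. The gaps are at about (168,265) and (221,265). The candidate loose brass knobs are (427,211), (338,281), (432,290, large) and (365,204, small). The two mid-size ones fit the description, and I'll check their sizes from depth.

```bash
python3 - <<'E'
from h import *
a=np.load("top.npz");w=a["w"];d=a["d"]
s=560/784
def comp(mask):
    n,l,st,c=cv2.connectedComponentsWithStats(mask.astype(np.uint8))
    for i in range(1,n):
        if st[i,4]>8:
            P=w[l==i];e=np.ptp(P,axis=0); print((c[i]/s).round(),st[i,4],"mid",((P.max(0)+P.min(0))/2).round(1),"mean",P.mean(0).round(1),"ext",e.round(1))
roi=np.zeros(d.shape,bool);roi[int(180*s):int(330*s),int(130*s):int(480*s)]=1
print("floor z",np.median(w[int(320*s),int(150*s):int(400*s)],0))
print("grips");comp(roi&(w[...,2]>50)&(d>0))
hsv=cv2.cvtColor(a["p"],cv2.COLOR_RGB2HSV)
print("plates");comp(roi&(w[...,2]>13)&(w[...,2]<27)&(d>0))
x,y,W,H=int(310*s),int(170*s),110,110
p=a["p"][:,:,::-1]
A=cv2.resize(p[y:y+H,x:x+W],(550,550),interpolation=3)
cv2.imwrite("pics/crop.png",A)
E
```

```text
floor z [393.0477571   32.84840752   8.37972335]
grips
[427. 207.] 53 mid [ 583.8 -246.6   59.3] mean [ 583.6 -245.9   61.7] ext [17.3 17.5 16.2]
[191. 213.] 62 mid [580.8 171.5  60.8] mean [579.7 171.2  62.9] ext [20.1 19.  21.1]
[162. 228.] 61 mid [555.7 224.   61.3] mean [555.4 223.3  63.3] ext [18.3 18.  19.7]
[218. 231.] 62 mid [548.2 124.3  60.2] mean [547.2 123.8  62.4] ext [20.2 17.4 19.8]
[188. 246.] 59 mid [522.6 177.9  59.4] mean [522.3 176.4  62.7] ext [17.5 19.6 18. ]
[186. 278.] 61 mid [465.3 182.3  60.3] mean [465.1 180.7  63.7] ext [17.7 19.9 18.9]
[336. 278.] 53 mid [459.7 -81.8  59.4] mean [459.4 -82.3  61.7] ext [19.  17.6 14.9]
[433. 287.] 107 mid [ 439.7 -252.2   62.9] mean [ 439.7 -251.6   69.1] ext [25.8 26.8 25. ]
plates
[365. 204.] 74 mid [ 602.7 -134.1   18.3] mean [ 599.9 -135.2   17.8] ext [31.8 28.3 10.5]
[426. 212.] 252 mid [ 586.6 -246.2   19.9] mean [ 582.9 -245.9   20.1] ext [53.8 48.8 13.6]
[183. 234.] 1006 mid [540.6 197.   20. ] mean [551.3 199.1  21. ] ext [150.2 141.4  14. ]
[225. 236.] 267 mid [548.8 120.6  20. ] mean [545.5 121.   21.9] ext [67
[... 439 characters left out ...]
5 18.1  5.4]
[225. 264.] 14 mid [494.2 123.7  14.8] mean [494.8 122.2  14.5] ext [11.  23.3  3.5]
[170. 270.] 19 mid [487.1 223.9  14.8] mean [485.8 223.6  14.4] ext [13.3 17.9  3.6]
[194. 282.] 272 mid [461.6 178.8  20. ] mean [462.7 178.1  21.8] ext [58.3 66.5 13.8]
[338. 281.] 264 mid [460.6 -82.1  20.3] mean [459.  -83.3  20. ] ext [53.7 51.3 13.5]
[216. 273.] 10 mid [479.  138.7  14.5] mean [478.7 139.   14.7] ext [10.5 13.1  2.6]
[431. 290.] 505 mid [ 440.7 -252.9   20. ] mean [ 439.5 -251.7   20.5] ext [71.4 68.8 13.7]
[218. 282.] 9 mid [462.1 135.   14.1] mean [462.4 135.7  14. ] ext [ 7.9 15.7  2.1]
[166. 287.] 23 mid [454.5 229.9  20. ] mean [454.8 229.3  18.2] ext [16.8 22.7 13.9]
```

View pics/crop.png

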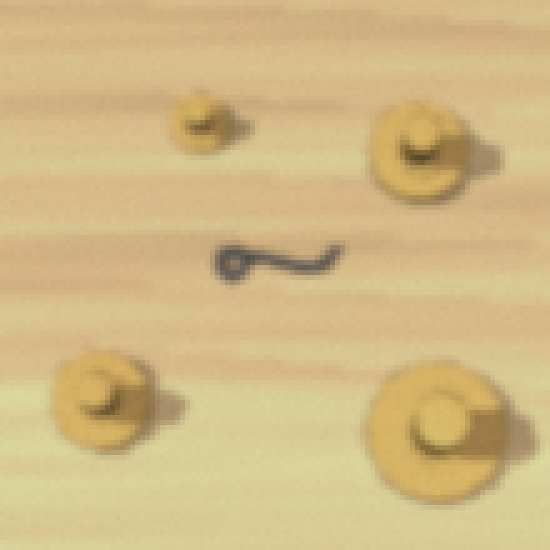

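View pics/scene.png

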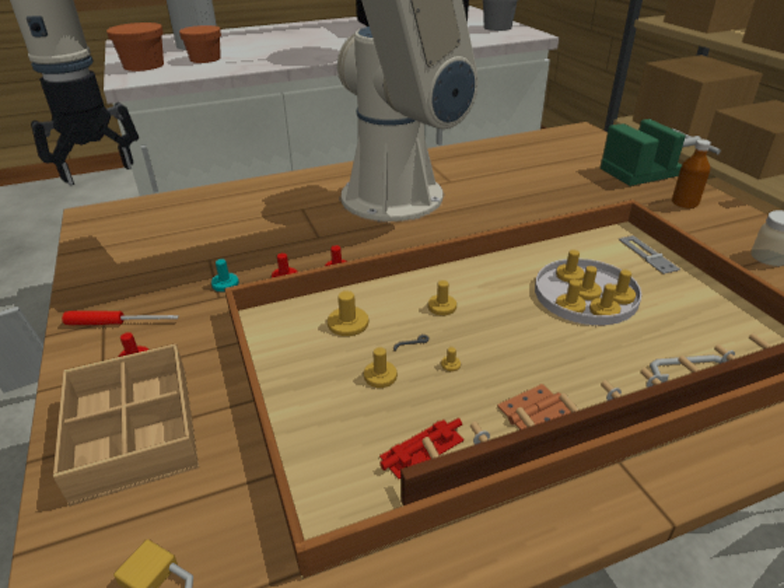

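The size check agrees with the crop. The plates at crop (420,150) and (102,400) measure about 52 mm with tops at about 62, so those are the two wanted knobs. The one at (438,430) is the 72 mm knob and the one at (200,122) is the 32 mm knob. Next I move over knob B at about (459.5, -82) with the jaws turned to gap_1's tangential line, and refine the fit on the way.

>>> step_arm(
  plan="0 0 95.7 258 510 -95 0;0 0 95.7 258 510 -95 0;0 0 95.7 258 510 -95 0;0 0 95.7 258 510 -95 0;0 0 95.7 258 510 -95 0;0 0 95.7 258 510 -95 0;0 0 95.7 258 510 -95 0;0 0 95.7 258 510 -95 0",
  force=50,
)

```text
clock: 0.9
eef_pos: [379.7, -237.8, 179.4]
tcp_rot: [3.141, 0.0, 1.534]
contact_force: [0.6, -0.0, 0.1]
opening: 0.997
grasp_force: 0.0
```

```bash
python3 - <<'E'
from h import *
from scipy.optimize import least_squares
a=np.load("top.npz");w=a["w"];d=a["d"]
g=[]
for zt in (57,):
  m=(d>0)&(w[...,2]>zt)&(w[...,2]<78)&(w[...,0]>430)&(w[...,0]<620)&(w[...,1]>-270)&(w[...,1]<240)
  n,l,st,c=cv2.connectedComponentsWithStats(m.astype(np.uint8))
  for i in range(1,n):
    if st[i,4]>8:
      P=w[l==i];t=P[P[:,2]>np.median(P[:,2])-3];q=t.mean(0);print(q.round(1),len(t));
      if q[1]>0:g.append(q[:2])
g=np.array(g)
c0=g[np.argmin(np.linalg.norm(g-g.mean(0)-[-5,0],axis=1))]
def f(p):
    pts=[p[:2]]+[p[:2]+58*np.array([np.cos(p[2]+k*np.pi/3),np.sin(p[2]+k*np.pi/3)]) for k in(0,1,-1,3)]
    pts=np.array(pts);D=np.linalg.norm(g[:,None]-pts,axis=2);return np.concatenate([(g-pts[D.argmin(1)]).ravel()])
s=least_squares(f,[522,177,-.095]);p=s.x;print(p,np.degrees(p[2]),f(p).round(1))
for k in(2,4):print("gap",p[:2]+58*np.array([np.cos(p[2]+k*np.pi/3),np.sin(p[2]+k*np.pi/3)]),np.degrees(p[2])+60*k)
E
```

```text
[ 584.5 -246.6   63.1] 42
[580.2 171.7  65.9] 42
[556.  224.5  65.7] 43
[548.4 124.2  64.8] 46
[522.6 177.   64.9] 43
[465.4 181.6  65.6] 46
[459.8 -82.4  62.4] 46
[ 441.3 -251.7   70.4] 85
[ 5.22940211e+02  1.76754501e+02 -8.10872084e-02] -4.645954812675864 [-0.5 -0.3  0.   0.1  0.6 -0.1 -0.4  0.3  0.2  0.1]
gap [498.10400434 229.16788542] 115.35404518732413
gap [489.96699262 129.03902325] 235.35404518732415
```

>>> step_arm(
  plan="0 0 27.4 80 155 -40 0;0 0 27.4 80 155 -40 0;0 0 27.4 80 155 -40 0;0 0 27.4 80 155 -40 0;0 0 27.4 80 155 -40 0;0 0 27.4 80 155 -40 0",
)

```text
clock: 1.5
eef_pos: [459.1, -84.1, 139.4]
tcp_rot: [-3.141, -0.0, 2.008]
contact_force: [-0.8, -1.0, 0.7]
opening: 1.0
grasp_force: 0.0
```

```bash
python3 - <<'E'
from h import *
s=r.sense();print(s["eef_pos"].round(1),np.degrees(s["tcp_rot"]),s["qpos"].round(2))
c=r.get_calibration("wrist");p,d=r.grab_frame("wrist")
cv2.imwrite("pics/w1.png",p[:,:,::-1]);print(np.array(c["world_from_camera"]).round(2),c["K"])
np.savez("w1",p=p,d=d,T=c["world_from_camera"])
E
```

```text
[459.1 -84.1 139.4] [-1.79945465e+02 -2.51943815e-02  1.15025471e+02] [-0.18  0.25  2.06 -0.    0.83 -0.62]
[[ 9.1000e-01  4.1000e-01  1.1000e-01  4.3233e+02]
 [ 4.2000e-01 -8.8000e-01 -2.3000e-01 -2.5370e+01]
 [-0.0000e+00  2.6000e-01 -9.7000e-01  2.6881e+02]
 [ 0.0000e+00  0.0000e+00  0.0000e+00  1.0000e+00]] [[325.1922621    0.         276.94621406]
 [  0.         325.1922621  206.32133779]
 [  0.           0.           1.        ]]
```

View pics/w1.png

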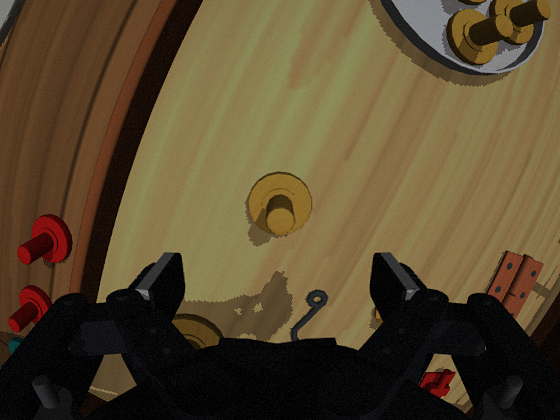

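The wrist view shows the knob centred between the fingers: its top is at (281,222) and the finger midline is at about 277. I'll get its position from the wrist view as a second check.

```bash
cat >> h.py <<'E'
def fish(d,T,c):
    K=np.array(c["K"]);v,u=np.mgrid[:d.shape[0],:d.shape[1]]
    x=(u-K[0,2])/K[0,0];y=(v-K[1,2])/K[1,1];th=np.hypot(x,y);s=np.tan(th)/np.maximum(th,1e-9)
    p=np.stack([x*s*d,y*s*d,d],-1);T=np.array(T);return p@T[:3,:3].T+T[:3,3]
E
python3 - <<'E'
from h import *
a=np.load("w1.npz");w=fish(a["d"],a["T"],r.get_calibration("wrist"));d=a["d"]
hsv=cv2.cvtColor(a["p"],cv2.COLOR_RGB2HSV)
sel=(d>0)&(abs(w[...,0]-460)<45)&(abs(w[...,1]+83)<45)
for lo,hi in((56,70),(15,26)):
    m=sel&(w[...,2]>lo)&(w[...,2]<hi);P=w[m];print(len(P),((P.max(0)+P.min(0))/2).round(1),P.mean(0).round(1),np.ptp(P,axis=0).round(1))
m=sel&(w[...,2]<12);print("floor",np.median(w[m][:,2]))
m=(d>0)&(w[...,2]>58)&(w[...,2]<75)&(w[...,1]>80)
n,l,st,c=cv2.connectedComponentsWithStats(m.astype(np.uint8))
for i in range(1,n):
    if st[i,4]>15: print(c[i],w[l==i].mean(0).round(1))
E
```

```text
676 [461.2 -83.4  60.4] [460.8 -82.6  62.2] [19.2 18.8  8.8]
2231 [461.5 -83.4  20.5] [459.5 -79.   21. ] [50.5 51.  10.9]
floor 8.865342783698622
[540.7654321    9.13271605] [580.5 168.6  64.1]
[500.77105832  26.20302376] [547.6 121.8  64.3]
```

Both cameras agree within about 1 mm, so I descend and grip.

>>> step_arm(
  plan="0 0 0.3 1 0 -50 0;0 0 0.3 1 0 -80 0;0 0 0.3 1 0 -98 0;0 0 0.3 1 0 -98 0;0 0 0.3 1 0 -98 255;0 0 0.3 1 0 -98 255;0 0 0.3 1 0 -98 255;0 0 0.3 1 0 -98 255",
)

```text
clock: 2.35
eef_pos: [460.9, -84.8, 42.6]
tcp_rot: [3.14, 0.001, 2.011]
contact_force: [0.6, 0.1, 0.6]
opening: 0.331
grasp_force: 0.0
```

>>> step_arm(
  plan="0 0 0 0 0 0 255;0 0 0 0 0 0 255;0 0 0 0 0 0 255",
)

```text
clock: 2.65
eef_pos: [460.8, -84.7, 42.5]
tcp_rot: [3.141, 0.001, 2.011]
contact_force: [-0.8, -0.8, 8.1]
opening: 0.219
grasp_force: 48.5
```

>>> step_arm(
  plan="0 0 0 0 0 40 255;0 0 0 0 0 85 255;0 0 0 38 312 85 255;0 0 0 38 312 85 255;0 0 0 38 312 85 255;0 0 0 38 312 85 255;0 0 0 38 312 85 255;0 0 0 38 312 85 255",
)

```text
clock: 3.45
eef_pos: [496.3, 215.3, 126.9]
tcp_rot: [3.141, 0.0, 2.012]
contact_force: [0.7, -0.4, -1.5]
opening: 0.219
grasp_force: 49.6
```

>>> step_arm(
  plan="0 0 0 0 1 0 255;0 0 0 0 1 0 255;0 0 0 0 1 0 255",
)

```text
clock: 3.75
eef_pos: [495.9, 213.3, 126.4]
tcp_rot: [-3.14, 0.0, 2.011]
contact_force: [0.1, -0.4, -1.7]
opening: 0.218
grasp_force: 49.5
```

```bash
python3 - <<'E'
from h import *
s=r.sense();print(s["eef_pos"].round(1),np.degrees(s["tcp_rot"]),s["grasp_force"],s["contact_force"])
c=r.get_calibration("wrist");p,d=r.grab_frame("wrist")
cv2.imwrite("pics/w2.png",p[:,:,::-1])
w=fish(d,c["world_from_camera"],c);np.savez("w2",p=p,d=d,w=w)
hsv=cv2.cvtColor(p,cv2.COLOR_RGB2HSV)
br=(d>0)&(hsv[...,0]>12)&(hsv[...,0]<30)&(hsv[...,1]>110)
def comp(m,k=20):
  n,l,st,c=cv2.connectedComponentsWithStats(m.astype(np.uint8))
  for i in range(1,n):
    if st[i,4]>k:P=w[l==i];print(c[i].round(),st[i,4],P.mean(0).round(1),((P.max(0)+P.min(0))/2).round(1),np.ptp(P,axis=0).round(1))
near=(np.hypot(w[...,0]-523,w[...,1]-177)<110)
print("tops");comp(br&near&(w[...,2]>60)&(w[...,2]<70))
print("held");comp(br&near&(w[...,2]>85)&(w[...,2]<160))
E
```

```text
[495.9 213.3 126.4] [-1.79921960e+02  1.28404079e-02  1.15240824e+02] 49.549915194511414 [ 0.06234424 -0.37045925 -1.65347691]
tops
[214. 249.] 633 [466.3 183.1  65.2] [466.1 182.1  63.8] [17.8 19.3  7.4]
[368. 249.] 655 [556.2 225.3  65.1] [557.1 224.5  63.7] [19.7 19.4  7.3]
held
[277. 248.] 6594 [492.  222.8 120.1] [494.9 220.5 122.7] [49.2 39.  54.9]
```

View pics/w2.png

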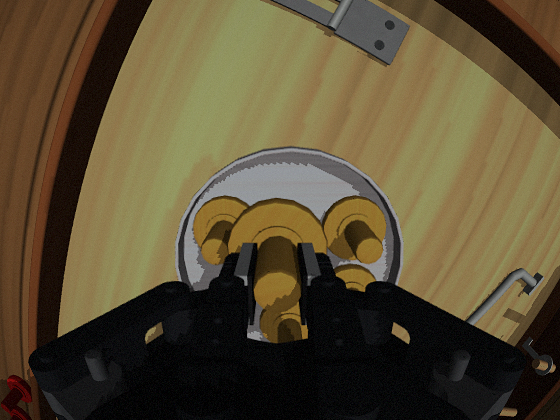

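The held knob is over the tin, still about 15 mm short of the gap, and the neighbours' tops at (214,249) and (368,249) match the fit. I'll measure the held plate relative to the tool.

```bash
python3 - <<'E'
from h import *
from scipy.optimize import least_squares
a=np.load("w2.npz");w=a["w"];hsv=cv2.cvtColor(a["p"],cv2.COLOR_RGB2HSV)
br=(hsv[...,0]>12)&(hsv[...,0]<30)&(hsv[...,1]>110)&(np.hypot(w[...,0]-496,w[...,1]-215)<45)
def circ(P,R):
    h=cv2.convexHull(P[:,:2].astype(np.float32))[:,0]
    f=lambda p:np.hypot(h[:,0]-p[0],h[:,1]-p[1])-p[2]
    s=least_squares(f,[*P[:,:2].mean(0),R],loss="soft_l1");return s.x.round(1),P[:,2].min().round(1),P[:,2].max().round(1)
m=br&(w[...,2]>85)&(w[...,2]<112);P=w[m]
print(np.percentile(P[:,2],[5,25,50,75,95]))
u=np.radians(115.35);rad=np.array([np.cos(u),np.sin(u)]);tan=np.array([rad[1],-rad[0]])
q=(P[:,:2]-[495.9,213.3]);print("rad max",np.percentile(q@rad,[0,99.9]),"tan",np.percentile(q@tan,[.1,99.9]))
T=w[br&(w[...,2]>140)&(w[...,2]<156)];q=T[:,:2]-[495.9,213.3];print("top z",np.percentile(T[:,2],[50,95]),"rad",np.percentile(q@rad,[.5,99.5]),"tan",np.percentile(q@tan,[.5,99.5]))
E
```

```text
[101.16322308 104.00022323 104.65616985 105.35872966 107.32515483]
rad max [-1.89101535 26.66785738] tan [-24.95324375  25.51354801]
top z [146.31828978 147.50446241] rad [-10.16244309  11.01321318] tan [-8.7652636  15.96985752]
```

>>> step_arm(
  plan="0 0 0 3 15 0 255;0 0 0 3 15 0 255;0 0 0 3 15 -20 255;0 0 0 3 15 -40 255;0 0 0 3 15 -55 255;0 0 0 3 15 -55 255;0 0 0 3 15 -55 255",
)

```text
clock: 4.5
eef_pos: [499.7, 228.9, 71.8]
tcp_rot: [-3.141, 0.0, 2.011]
contact_force: [0.5, 0.1, -0.6]
opening: 0.219
grasp_force: 49.6
```

Positioned within 1 mm; lower to the floor (z≈45–46).

>>> step_arm(
  plan="0 0 0 -0.8 -0.3 -10 255;0 0 0 -0.8 -0.3 -18 255;0 0 0 -0.8 -0.3 -23 255;0 0 0 -0.8 -0.3 -25 255;0 0 0 -0.8 -0.3 -25 255",
)

```text
clock: 5.0
eef_pos: [498.6, 228.8, 46.3]
tcp_rot: [-3.141, 0.0, 2.011]
contact_force: [-0.4, 0.5, -2.1]
opening: 0.219
grasp_force: 49.6
```

>>> step_arm(
  plan="0 0 0 0 0 -1 255;0 0 0 0 0 -1.5 255;0 0 0 0 0 -1.5 255",
)

```text
clock: 5.3
eef_pos: [499.0, 229.0, 45.6]
tcp_rot: [3.141, -0.0, 2.011]
contact_force: [-0.6, 0.6, 2.0]
opening: 0.222
grasp_force: 50.3
```

Light contact, so the plate is on the tin's bottom. I release and lift.

>>> step_arm(
  plan="0 0 0 0 0 0 120;0 0 0 0 0 0 120;0 0 0 0 0 0 120;0 0 0 0 0 0 120;0 0 0 0 0 30 120;0 0 0 0 0 70 120;0 0 0 0 0 100 120;0 0 0 0 0 100 120",
)

```text
clock: 6.1
eef_pos: [501.3, 230.0, 149.3]
tcp_rot: [3.134, 0.0, 2.011]
contact_force: [1.0, -0.7, 0.9]
opening: 0.532
grasp_force: 0.0
```

```bash
python3 - <<'E'
from h import *
s=r.sense();print(s["eef_pos"].round(1),s["opening"],np.degrees(s["tcp_rot"]))
c=r.get_calibration("wrist");p,d=r.grab_frame("wrist")
cv2.imwrite("pics/w3.png",p[:,:,::-1])
w=fish(d,c["world_from_camera"],c)
m=(d>0)&(np.hypot(w[...,0]-523,w[...,1]-177)<95)&(w[...,2]>60)&(w[...,2]<72)
n,l,st,c=cv2.connectedComponentsWithStats(m.astype(np.uint8))
for i in range(1,n):
    if st[i,4]>20:P=w[l==i];print(c[i].round(),P.mean(0).round(1),np.percentile(P[:,2],90))
E
```

```text
[501.3 230.  149.3] 0.5316247361610899 [1.79592132e+02 3.02767866e-03 1.15233743e+02]
[272. 214.] [498.5 230.7  65.3] 66.4815031966222
[202. 249.] [463.4 185.7  64.8] 66.60218103146629
[347. 247.] [557.8 231.3  64.6] 66.36767174950951
[274. 289.] [524.1 178.4  65.1] 66.41659208014433
[329. 320.] [577.  170.1  64.7] 66.2841126180816
[274. 340.] [546.3 132.5  62.6] 64.57095443851105
```

View pics/w3.png

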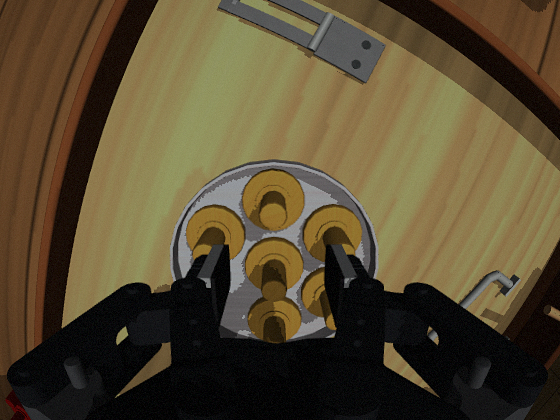

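The first knob stands in gap_1 at (274,200) with its top at z≈65, as it should be. Now knob A.

>>> step_arm(
  plan="0 0 -60 83 -476 0 0;0 0 -60 83 -476 0 0;0 0 -60 83 -476 0 0;0 0 -60 83 -476 0 0;0 0 -60 83 -476 0 0;0 0 -60 83 -476 0 0;0 0 -60 83 -476 0 0;0 0 -60 83 -476 0 0",
)

```text
clock: 6.95
eef_pos: [566.7, -167.1, 143.7]
tcp_rot: [-3.14, 0.001, 0.959]
contact_force: [1.5, 1.0, -0.3]
opening: 0.997
grasp_force: 0.0
```

>>> step_arm(
  plan="0 0 0 0 0 0 0;0 0 0 0 0 0 0;0 0 0 0 0 0 0",
)

```text
clock: 7.25
eef_pos: [566.6, -164.3, 144.1]
tcp_rot: [-3.139, 0.0, 0.964]
contact_force: [-0.0, 0.5, -0.0]
opening: 1.003
grasp_force: 0.0
```

>>> step_arm(
  plan="0 0 0 18 -82 0 0;0 0 0 18 -82 0 0;0 0 0 18 -82 0 0;0 0 0 18 -82 0 0;0 0 0 18 -82 0 0;0 0 0 18 -82 0 0",
)

```text
clock: 7.85
eef_pos: [585.3, -245.5, 145.1]
tcp_rot: [-3.141, 0.0, 0.966]
contact_force: [-0.6, 0.3, 0.6]
opening: 1.001
grasp_force: 0.0
```

```bash
python3 - <<'E'
from h import *
s=r.sense();print(s["eef_pos"].round(1),s["opening"],np.degrees(s["tcp_rot"]))
c=r.get_calibration("wrist");p,d=r.grab_frame("wrist")
w=fish(d,c["world_from_camera"],c)
m=(d>0)&(np.hypot(w[...,0]-585,w[...,1]+246)<40)
for lo,hi in((57,68),(15,26)):
    P=w[m&(w[...,2]>lo)&(w[...,2]<hi)];print(len(P),P.mean(0).round(1),((P.max(0)+P.min(0))/2).round(1),np.ptp(P,axis=0).round(1))
E
```

```text
[ 585.3 -245.5  145.1] 1.0007715441537792 [-1.79953627e+02  4.81157085e-04  5.53341447e+01]
624 [ 587.  -246.7   62.3] [ 586.5 -247.4   60.9] [19.7 19.4  7.7]
2134 [ 589.5 -243.7   20.9] [ 586.5 -247.4   20.5] [51.1 51.1 10.9]
```

>>> step_arm(
  plan="0 0 0 0.5 -1.5 -50 0;0 0 0 0.5 -1.5 -85 0;0 0 0 0.5 -1.5 -102 0;0 0 0 0.5 -1.5 -102 0;0 0 0 0.5 -1.5 -102 255;0 0 0 0.5 -1.5 -102 255;0 0 0 0.5 -1.5 -102 255;0 0 0 0.5 -1.5 -102 255",
)

```text
clock: 8.7
eef_pos: [586.7, -249.0, 44.5]
tcp_rot: [3.14, -0.0, 0.964]
contact_force: [-1.1, 0.1, 0.3]
opening: 0.332
grasp_force: 0.0
```

>>> step_arm(
  plan="0 0 0 0 0 0 255;0 0 0 0 0 0 255;0 0 0 0 0 0 255;0 0 0 0 0 0 255",
)

```text
clock: 9.1
eef_pos: [586.6, -249.0, 44.3]
tcp_rot: [3.14, -0.0, 0.964]
contact_force: [-1.0, 0.7, 6.5]
opening: 0.219
grasp_force: 48.6
```

>>> step_arm(
  plan="0 0 0 0 0 45 255;0 0 0 0 0 85 255;0 0 0 -97 378 85 255;0 0 0 -97 378 85 255;0 0 0 -97 378 85 255;0 0 0 -97 378 85 255;0 0 0 -97 378 85 255;0 0 0 -97 378 85 255",
)

```text
clock: 9.9
eef_pos: [510.7, 43.6, 128.5]
tcp_rot: [3.141, -0.0, 0.964]
contact_force: [0.5, 0.6, -1.9]
opening: 0.22
grasp_force: 49.5
```

>>> step_arm(
  plan="0 0 0 0 0 0 255;0 0 0 0 0 0 255;0 0 0 0 0 0 255",
)

```text
clock: 10.2
eef_pos: [511.8, 41.4, 128.4]
tcp_rot: [3.141, -0.0, 0.964]
contact_force: [0.1, -0.0, -2.1]
opening: 0.218
grasp_force: 49.5
```

>>> step_arm(
  plan="0 0 0 -22 87 0 255;0 0 0 -22 87 0 255;0 0 0 -22 87 0 255;0 0 0 -22 87 0 255;0 0 0 -22 87 0 255;0 0 0 -22 87 0 255",
)

```text
clock: 10.8
eef_pos: [489.9, 127.6, 128.2]
tcp_rot: [3.141, 0.0, 0.962]
contact_force: [-0.0, 0.1, -1.2]
opening: 0.215
grasp_force: 49.7
```

```bash
python3 - <<'E'
from h import *
s=r.sense();t=s["eef_pos"];print(t.round(1),np.degrees(s["tcp_rot"]),s["contact_force"])
c=r.get_calibration("wrist");p,d=r.grab_frame("wrist")
w=fish(d,c["world_from_camera"],c)
hsv=cv2.cvtColor(p,cv2.COLOR_RGB2HSV)
br=(d>0)&(hsv[...,0]>12)&(hsv[...,0]<30)&(hsv[...,1]>110)
m=br&(np.hypot(w[...,0]-523,w[...,1]-177)<95)&(w[...,2]>60)&(w[...,2]<72)
n,l,st,c=cv2.connectedComponentsWithStats(m.astype(np.uint8))
for i in range(1,n):
    if st[i,4]>20:P=w[l==i];print(c[i].round(),P.mean(0).round(1),((P.max(0)+P.min(0))/2).round(1),np.ptp(P,axis=0).round(1))
u=np.radians(235.35);rad=np.array([np.cos(u),np.sin(u)]);tan=np.array([rad[1],-rad[0]])
P=w[br&(np.hypot(w[...,0]-t[0],w[...,1]-t[1])<45)&(w[...,2]>85)&(w[...,2]<112)]
q=P[:,:2]-t[:2];print("z",np.median(P[:,2]),"rad",np.percentile(q@rad,[.1,99.9]),"tan",np.percentile(q@tan,[.1,99.9]))
cv2.imwrite("pics/w4.png",p[:,:,::-1])
E
```

```text
[489.9 127.6 128.2] [1.79993140e+02 8.37161199e-03 5.51249374e+01] [-0.019152    0.14555094 -1.15233189]
[277.  36.] [557.2 223.5  65.2] [557.7 224.3  64.2] [19.8 20.   8.3]
[192.  85.] [499.8 228.9  65.3] [499.4 229.5  64.2] [19.8 19.4  8.3]
[360.  84.] [581.7 172.1  65.3] [582.4 172.   64.1] [20.  19.6  8.1]
[277. 130.] [524.9 176.7  65.5] [525.  176.7  64.9] [19.  19.7  5.4]
[197. 178.] [468.2 181.3  65.3] [467.4 181.3  63.9] [19.3 19.8  7.7]
[357. 178.] [549.2 125.4  65.2] [549.4 124.5  63.7] [19.8 18.8  7.5]
z 104.6376141264879 rad [-26.75248578   0.42988507] tan [-25.89843974  24.57351663]
```

View pics/w4.png

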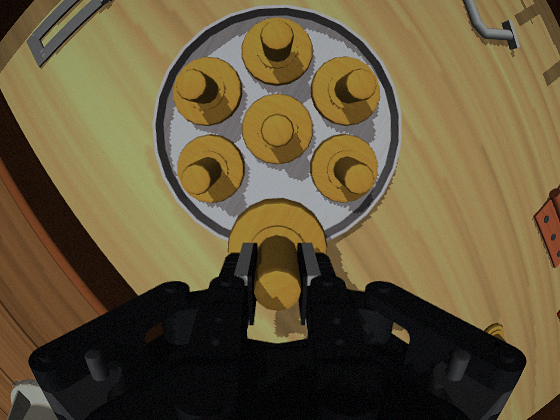

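The view shows the gap at about (277,225) under the held plate, with both neighbours symmetric about it. A shift of about +1.3 mm in x and y is needed, then I go down.

>>> step_arm(
  plan="0 0 0.2 1.2 1.3 0 255;0 0 0.2 1.2 1.3 -20 255;0 0 0.2 1.2 1.3 -40 255;0 0 0.2 1.2 1.3 -58 255;0 0 0.2 1.2 1.3 -58 255;0 0 0.2 1.2 1.3 -58 255",
)

```text
clock: 11.45
eef_pos: [490.8, 130.0, 70.3]
tcp_rot: [-3.141, 0.0, 0.967]
contact_force: [0.8, -0.1, -1.4]
opening: 0.221
grasp_force: 49.7
```

>>> step_arm(
  plan="0 0 0 0.3 -0.8 -10 255;0 0 0 0.3 -0.8 -17 255;0 0 0 0.3 -0.8 -21 255;0 0 0 0.3 -0.8 -22.5 255;0 0 0 0.3 -0.8 -22.5 255",
)

```text
clock: 11.95
eef_pos: [490.9, 129.4, 47.6]
tcp_rot: [-3.141, 0.0, 0.968]
contact_force: [0.0, -0.9, -1.9]
opening: 0.22
grasp_force: 49.9
```

>>> step_arm(
  plan="0 0 0 0 0 -0.8 255;0 0 0 0 0 -1 255;0 0 0 0 0 -1 255",
)

```text
clock: 12.25
eef_pos: [491.2, 129.5, 47.3]
tcp_rot: [3.141, -0.0, 0.968]
contact_force: [-1.7, 0.0, 5.0]
opening: 0.216
grasp_force: 50.8
```

Contact at the expected height, so I release and withdraw.

>>> step_arm(
  plan="0 0 0 0 0 0 120;0 0 0 0 0 0 120;0 0 0 0 0 0 120;0 0 0 0 0 0 120;0 0 0 0 0 30 120;0 0 0 0 0 70 120;0 0 0 0 0 115 120;0 0 0 0 0 115 120",
)

```text
clock: 13.05
eef_pos: [494.3, 130.3, 167.1]
tcp_rot: [3.136, -0.007, 0.968]
contact_force: [0.1, -0.5, 0.2]
opening: 0.527
grasp_force: 0.0
```

>>> step_arm(
  plan="0 0 0 -20 -50 20 120;0 0 0 -40 -100 30 120;0 0 0 -40 -100 30 120;0 0 0 -40 -100 30 120",
)

```text
clock: 13.45
eef_pos: [450.5, 28.1, 191.9]
tcp_rot: [3.141, -0.0, 0.965]
contact_force: [0.2, 0.8, -0.0]
opening: 0.527
grasp_force: 0.0
```

```bash
python3 - <<'E'
from h import *
c=r.get_calibration("wrist");p,d=r.grab_frame("wrist")
w=fish(d,c["world_from_camera"],c)
m=(d>0)&(np.hypot(w[...,0]-523,w[...,1]-177)<85)&(w[...,2]>60)&(w[...,2]<75)
n,l,st,cc=cv2.connectedComponentsWithStats(m.astype(np.uint8))
for i in range(1,n):
    if st[i,4]>20:P=w[l==i];print(cc[i].round(),P.mean(0).round(1),((P.max(0)+P.min(0))/2).round(1))
m=(d>0)&(np.hypot(w[...,0]-523,w[...,1]-177)<85)&(w[...,2]>20)&(w[...,2]<30)
print("plate z",np.median(w[m][:,2]))
cv2.imwrite("pics/w5.png",p[:,:,::-1])
print(r.sense()["eef_pos"],r.sense()["clock"])
E
```

```text
[247.   6.] [522.9 173.4  65.1] [523.8 175.3  64.2]
[310.  36.] [548.8 123.7  65.4] [549.1 124.3  64. ]
[185.  40.] [467.2 179.9  65.1] [466.9 180.9  63.8]
[246.  70.] [492.3 129.1  65.3] [492.3 129.5  64.2]
plate z 23.82443511345855
[451.08789479  29.09431083 191.70212361] 13.5
```

View pics/w5.png

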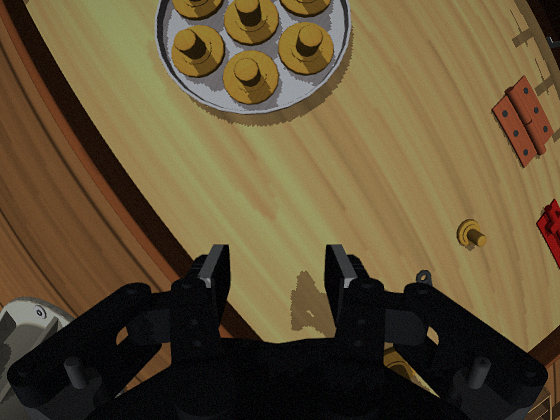

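The second knob stands upright in gap_2 at (250,80), flat between its neighbours with its top at 65 like theirs. The gripper is clear, so I hand in.

```bash
python3 -c "
from rig import r
print(r.sign_off())"
```

```text
the job is handed in; nothing more can be done
None
```

Both 52 mm brass knobs now stand upright and released in the tin's two empty places. Their tops are level with the fixed knobs, the gripper was clear, and I handed the job in at about 13.5 s of the 46 s allowed.

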